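# Load two copper rings into the anode holder

## Robot

A 6-joint arm with a two-finger parallel gripper is mounted at the origin on a cart in front of the work surface, level with it; the furniture and walls round the work are solid. World frame = base frame: x ahead of the robot, y to its left, z up, the work surface at z = 0. Lengths are in m, angles in rad, forces in N, time in s.
With the tool pointing down it reaches from about 0.375 to 0.9 m from the base axis. Payload 3.1 kg.
Tool frame: the origin (TCP) lies midway between the tips of the shut fingers; the grasp point (between the pads) lies 19 mm behind it; z points along the fingers, y is the direction in which the jaws open and shut (so a half turn about z gives the same grasp; the last joint's range is limited). The gripper opens to 85 mm and grips with 20 to 120 N. Pads are 22 mm wide; open, the fingers measure 114 mm over their backs; the gripper's body (76 mm by 85 mm) begins 54 mm behind the grasp point. The pads swing forward as they close: fully open they stand 13 mm farther back than shut.
Start: joints at [-1.339, 0.527, 1.433, -0, 1.181, -0.178], TCP at [0.25, -0.573, 0.231] pointing down, gripper open.
Joint ranges: [-3.08, 3.08], [-0.75, 2.2], [0.22, 2.44], [-1.43, 4.57], [0, 2.65], [-2.85, 2.85]. Speed limits (rad/s): [2.79, 2.79, 3.14, 3.14, 3.14, 3.14].

## Interface

Orientations are given as a unit quaternion [x, y, z, w].
In Python, from station import manip gives the robot as it stands. The module is installed in compiled form; this text tells all that it offers.
- The arm moves only by the tool drive_tool, never from a script. Its argument "deltas" is one flat list of numbers, 4 for each row, row after row: the shift along the tool's x, y, z in cm, then the turn about the tool's z in degrees. A call has 1 to 12 rows; each row is the pose to reach, as a shift and turn from the pose measured when the call began, along the tool's axes at that moment; what a row does not reach only later rows make up. A row lasts 1/10 s, in which the tool goes at most 50 mm and 8.59 degrees, less where a joint would pass 70% of its speed; a pose out of reach is approached as far as the arm can. A call with a gripper value outside its range is refused whole. "hand" is the finger opening in cm, from 0 to 8.54, set as the call begins (left out, the last holds). The fingers move at their own pace and stop on an object; "squeeze" is the grip in N (left out, the last holds). Time passes only in rows, so rows that repeat a pose let the fingers close. It gives the time, the measured TCP pose, the force and the opening at its end, in the units of the state.
- manip.sense(): the state, without advancing time (a new reading comes with each control period).
- manip.snapshot(name): name is "scene" or "top" or "wrist"; returns a dict with "frame" (480x640x3 uint8, red, green, blue), "depth" (480x640 float32, m along the optical axis (not along the pixel's ray), 0 where there is no reading), "fx", "fy", "cx", "cy" (pixels), "k1" (the pictures are not rectified: a ray, as slopes to the right and down, at radius r is drawn at 1 + k1 r^2 times it, then the intrinsics apply), "R" (3x3) and "t" (3): a world point X has camera coordinates R X + t. Camera axes: x right, y down, z forward; pixel columns grow to the right and rows downward; lengths in m; the calibration is good to about 2 mm. A picture is of the moment at which its call begins.
- manip.sign_off(): hands the job in, once; it reports no verdict.
The state is a dict: "t": time; "q": joint angles; "qd": joint speeds; "tau": joint torques, N m; "tcp_pos": TCP position; "tool_rot": TCP orientation; "force": force on the tool from outside, world axes, zero at the start; "ft_torque": the same for the moment, N m; "finger_gap": opening from 0.0 (shut) to 1.0 (fully open).
Only numpy, scipy, OpenCV 4.12 (cv2) and the standard library are available. Lean on these libraries where they do the work, as an engineer would, in place of code of your own. Each camera call takes 0.05 s, during which the arm holds its last target.

## Task

Load the anode holder for the plating bath: drop the two small copper rings into the upright grey plastic tube, so that they lie flat at its bottom as one column, one on the other. Leave the large copper ring where it lies; it does not fit.

Things in the scene. Friction and masses are not known exactly. Their poses are not given: they have to be found in the camera images.
- ring_a: One of two equal small flat copper rings, lying flat on the worktop: outer diameter 40 mm, hole 16 mm, 16 mm thick, about 0.15 kg. Origin: the ring's very centre, 8 mm above the worktop at the start; z along its axis; both faces are alike. Gripped from above across its outer diameter by the upper half of its thickness, its lower half stays free to enter the tube's mouth.
- ring_b: The other small copper ring, the same as ring_a. Between the rings and the holder mind the corner of the fixed rectifier cabinet, 165 mm high: its front is at x = 0.54 m, its right side at y = -0.11 m; carry rings round or over it.
- large_ring: The large copper ring that is to stay where it lies: outer diameter 62 mm, hole 24 mm, 16 mm thick. Origin: its very centre. The three rings may lie in any of three spots.
- holder: Anode holder, fixed to the worktop: a 90 x 90 x 8 mm grey foot plate with four bolts, on it an upright grey plastic tube, open on top. Origin: on the tube's axis at worktop level; z up along the tube. Rim at 60 mm height, 66 mm across outside, 58 inside; inside it narrows to a 46 mm bore at 53 mm height, then straight down to a flat floor at 14 mm. Two rings in it reach up to 46 mm.
There are look-alikes about, which are no part of the job. Leave any pink or purple look-alike of the ring_b alone.

How it is judged:
By the outcome, as a careful person would: the job done as asked, in the order asked, and still so for the second after the job is handed in, with the robot touching nothing.
It also fails if it takes over 56 s, if anything falls off the work surface, if the arm or the gripper's body presses on something with over 40 N, if the wrist force passes 120 N, or if a joint passes its speed limit or range.

## Working session

There is one attempt and no reset: what is moved stays moved. The work goes in short steps, Python scripts to look and compute and a tool call to move; the robot and the scene stay as the last step left them, time stands still between calls to the robot, and variables do not carry over. Pictures are saved under pics/ and viewed, and the job is handed in when it is done.

Besides the shell and the picture viewer there is one more tool, called after "Request:" in YAML: its name, and indented under it one key for each argument. drive_tool: Moves the arm, as the interface text tells. Its arguments: {"type":"object","properties":{"deltas":{"type":"array"},"hand":{"type":"number"},"squeeze":{"type":"number"}},"required":["deltas"]}

```bash
mkdir -p pics; python3 - <<'E'
from station import manip
import cv2,numpy as np
s=manip.sense();print(s)
for n in ["scene","top"]:
    p=manip.snapshot(n);np.savez(f"{n}0.npz",**p)
    cv2.imwrite(f"pics/{n}0.png",p["frame"][...,::-1]);print(n,p["t"],p["R"].tolist(),p["fx"],p["k1"])
E
```

```text
{'t': 0.0, 'q': array([-1.33847745e+00,  5.28472427e-01,  1.43393056e+00,  3.00560525e-05,
        1.18133367e+00, -1.78471179e-01]), 'qd': array([-0.00078854, -0.00120053, -0.00035907, -0.00048878,  0.00131477,
       -0.00035707]), 'tau': array([-1.47523201e-04, -4.42351913e+01, -1.78025579e+01, -2.49534687e-04,
        8.47206888e-03,  1.40788902e-05]), 'tcp_pos': array([ 0.2494685 , -0.57227817,  0.23032075]), 'tool_rot': array([ 9.78981097e-01,  2.03948183e-01, -1.49674791e-05, -1.07198793e-03]), 'force': array([-0.49261929,  0.15328368, -0.43291097]), 'ft_torque': array([-0.02070209,  0.00900786,  0.02970076]), 'finger_gap': 0.996426013229655}
scene [0.31427613 0.35017772 0.75265779] [[-0.7603753692474161, -0.6494774797518541, 0.0028811693868438784], [-0.5058113002535617, 0.5893839284296056, -0.6299059560320787], [0.4074116178727074, -0.48042230194284874, -0.7766660707268452]] 538.03327630561 -0.0600563688280231
top [-0.11151953  0.53330491  0.8442463 ] [[0.024771720905901178, -0.9991204848662095, -0.03383221192991759], [-0.983727827184268, -0.018338035895298876, -0.178726826365887], [0.17794921710049563, 0.03770905939178871, -0.9833168883798892]] 512.8948136922338 -0.08140813708301915
```

View pics/scene0.png

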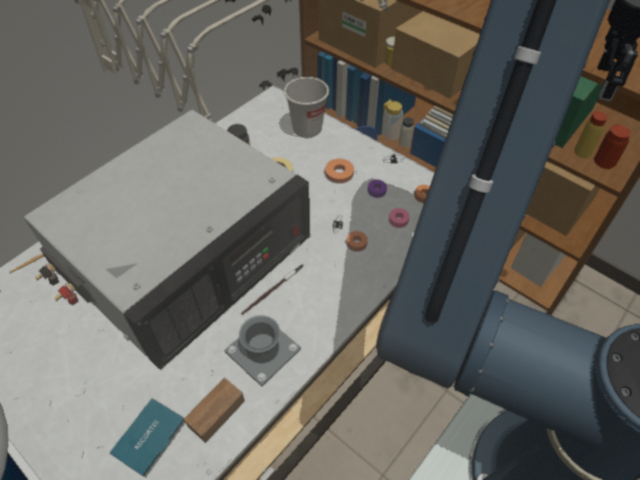

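View pics/top0.png

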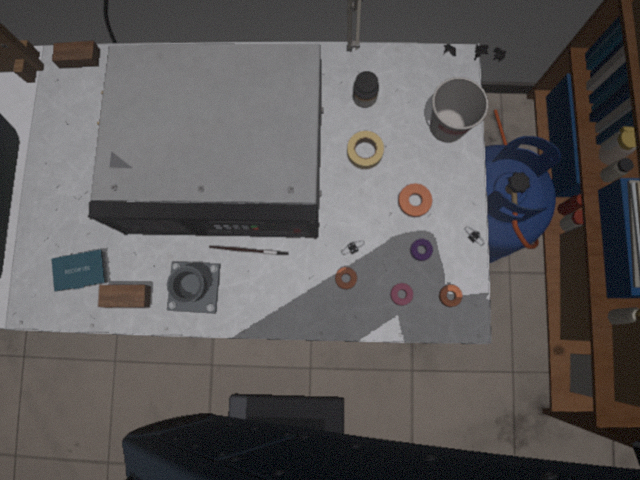

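In the top view, copper-coloured rings lie at (346,278), (451,295) and (415,200); the last is the large one. The look-alikes are pink at (402,294), purple at (421,250) and yellow at (365,149). The holder is at (190,287). Next I measure them and look at an enlarged crop.

```bash
cat > h.py <<'E'
import numpy as np,cv2
def load(n): return dict(np.load(n))
def ray(p,u,v):
    K=np.array([[p["fx"],0,p["cx"]],[0,p["fy"],p["cy"]],[0,0,1]],float)
    r=cv2.undistortPoints(np.array([[[u,v]]],float),K,np.array([float(p["k1"]),0,0,0]))[0,0]
    # model: drawn = ideal*(1+k1 r^2), same as cv2 k1
    d=p["R"].T@np.array([r[0],r[1],1.]); o=-p["R"].T@p["t"]; return o,d
def onz(p,u,v,z):
    o,d=ray(p,u,v); return o+d*(z-o[2])/d[2]
def ondepth(p,u,v):
    o,d=ray(p,u,v); return o+d*p["depth"][int(round(v)),int(round(u))]
E
python3 - <<'E'
from h import *
p=load("top0.npz");im=p["frame"];hsv=cv2.cvtColor(im,cv2.COLOR_RGB2HSV)
for nm,(u,v) in dict(a=(346,278),b=(451,295),L=(415,200),pink=(402,294),pur=(421,250),yel=(365,149)).items():
    sub=np.zeros(im.shape[:2],np.uint8);sub[v-22:v+23,u-22:u+23]=1
    m=((hsv[...,1]>80)&(sub>0)).astype(np.uint8)
    n,l,st,c=cv2.connectedComponentsWithStats(m)
    k=1+np.argmax(st[1:,4]); 
    cs,_=cv2.findContours((l==k).astype(np.uint8),cv2.RETR_EXTERNAL,cv2.CHAIN_APPROX_NONE)
    e=cv2.minEnclosingCircle(cs[0]);pts=np.array([onz(p,*q[0],0.016)[:2] for q in cs[0]])
    fe=cv2.fitEllipse(cs[0]); 
    (x,y),r=cv2.minEnclosingCircle(pts.astype(np.float32))
    print(nm,st[k],fe[0],onz(p,*fe[0],0.016).round(4),"diam",2*r, im[l==k].mean(0).round(), "depth z",ondepth(p,*cs[0][0][0])[2].round(3))
for u,v in [(352,247),(474,236),(283,253),(318,205),(318,235),(318,60),(124,295),(60,330),(480,330)]:
    print((u,v),ondepth(p,u,v).round(3))
c=im[190:320,140:500];
cv2.imwrite("pics/crop1.png",cv2.resize(c[...,::-1],None,fx=2.2,fy=2.2,interpolation=cv2.INTER_CUBIC))
c=cv2.resize(im[250:325,150:230][...,::-1],None,fx=7,fy=7,interpolation=cv2.INTER_CUBIC)
cv2.imwrite("pics/crop2.png",c)
E
```

```text
a [335 267  22  22 281] (345.5480041503906, 277.7611083984375) [ 0.4687 -0.1576  0.016 ] diam 0.0383237823843956 [100.  68.  55.] depth z 0.019
b [440 285  22  22 314] (450.5232849121094, 295.2360534667969) [ 0.4415 -0.3423  0.016 ] diam 0.03904922306537628 [114.  74.  58.] depth z 0.015
L [399 184  33  32 713] (414.8785095214844, 199.56227111816406) [ 0.6133 -0.2814  0.016 ] diam 0.060937538743019104 [148.  97.  75.] depth z 0.017
pink [391 284  22  21 277] (401.2857971191406, 293.8836364746094) [ 0.4423 -0.2558  0.016 ] diam 0.03789516165852547 [107.  67.  80.] depth z 0.018
pur [411 239  21  21 256] (421.2266540527344, 249.36366271972656) [ 0.5221 -0.2917  0.016 ] diam 0.03752846270799637 [63. 46. 76.] depth z 0.018
yel [348 131  35  36 579] (365.022216796875, 148.321533203125) [ 0.7097 -0.1905  0.016 ] diam 0.06928306818008423 [154. 137. 101.] depth z 0.026
(352, 247) [ 0.525 -0.169  0.01 ]
(474, 236) [ 0.549 -0.388  0.013]
(283, 253) [ 0.512 -0.044  0.006]
(318, 205) [ 0.584 -0.108  0.081]
(318, 235) [ 0.541 -0.108  0.033]
(318, 60) [ 0.806 -0.105  0.163]
(124, 295) [0.427 0.233 0.032]
(60, 330) [0.361 0.364 0.   ]
(480, 330) [ 0.382 -0.399 -0.005]
```

View pics/crop1.png

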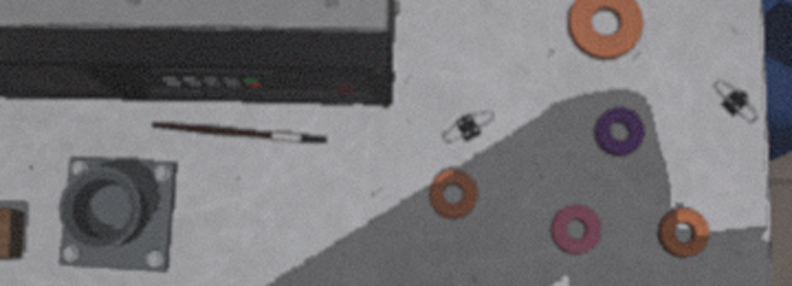

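View pics/crop2.png

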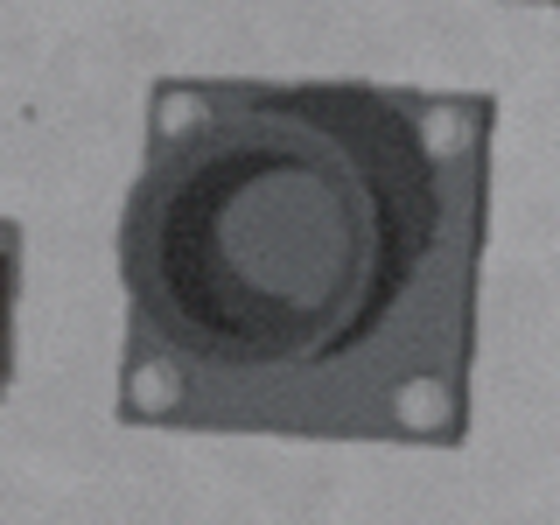

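The crop shows the two small copper rings at (346,278) and (451,295); their colour matches the large ring at (415,200). Pink and purple are decoys. Now the holder pose.

```bash
python3 - <<'E'
from h import *
p=load("top0.npz");f=lambda x,y:((x+.5)/7-.5+150,(y+.5)/7-.5+250)
C=np.array([onz(p,*f(*q),0.008) for q in [(155,80),(493,100),(465,440),(122,422)]])
print(C.round(4),C.mean(0))
print("rim",onz(p,*f(250,237),0.06), "floor", onz(p,*f(287,238),.014))
for n,(u0,u1,v0,v1) in dict(top=(160,225,255,320),scene=(225,300,300,385)).items():
    p=load(n+"0.npz");P=np.array([ondepth(p,u,v) for u in range(u0,u1) for v in range(v0,v1)])
    r=P[(P[:,2]>.054)&(P[:,2]<.068)];(x,y),R=cv2.minEnclosingCircle(r[:,:2].astype(np.float32))
    print(n,len(r),x,y,R,np.median(r[:,2]), (r[:,:2].min(0)+r[:,:2].max(0))/2, np.percentile(r,[2,98],axis=0))
p=load("scene0.npz")
cv2.imwrite("pics/crop3.png",cv2.resize(p["frame"][300:390,215:310][...,::-1],None,fx=6,fy=6,interpolation=cv2.INTER_CUBIC))
# rings in scene
hsv=cv2.cvtColor(p["frame"],cv2.COLOR_RGB2HSV)
u,v=357,240
m=np.zeros((480,640),np.uint8);m[v-14:v+15,u-14:u+15]=(hsv[v-14:v+15,u-14:u+15,1]>80)
ys,xs=np.where(m);print(xs.min(),xs.max(),ys.min(),ys.max(),onz(p,(xs.min()+xs.max())/2,(ys.min()+ys.max())/2,.008))
E
```

```text
[[0.493  0.159  0.008 ]
 [0.4898 0.0694 0.008 ]
 [0.4024 0.0718 0.008 ]
 [0.4043 0.1614 0.008 ]] [0.44736238 0.11541123 0.008     ]
rim [0.44842636 0.1159375  0.06      ] floor [0.45222031 0.11956943 0.014     ]
top 528 0.44754135608673096 0.11706620454788208 0.032528284937143326 0.058683208437387946 [0.44754137 0.11716968] [[0.41708004 0.08718481 0.05446171]
 [0.47811918 0.14669067 0.06294065]]
scene 549 0.44643181562423706 0.11590782552957535 0.03279057890176773 0.05872149911660107 [0.44706518 0.11542484] [[0.41724181 0.08649861 0.05450816]
 [0.4769137  0.14509977 0.06277778]]
347 366 231 250 [ 0.46886986 -0.1599224   0.008     ]
```

View pics/crop3.png

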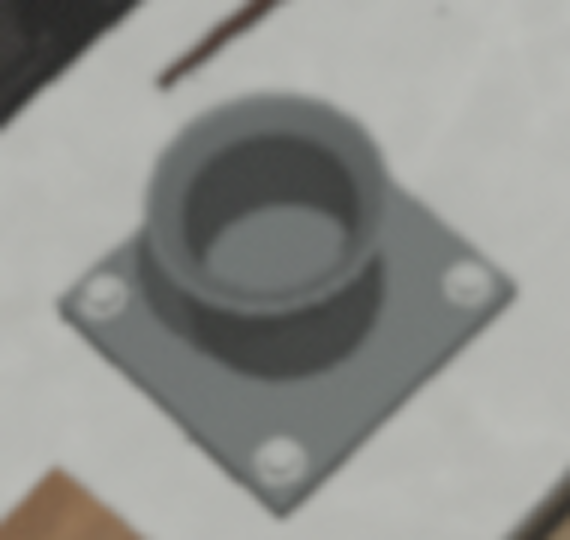

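```bash
cat >> h.py <<'E'
from scipy.spatial.transform import Rotation as Ro
def plan(manip,x,y,z,yawx=None):
    s=manip.sense();R=Ro.from_quat(s["tool_rot"]).as_matrix()
    d=R.T@(np.array([x,y,z])-s["tcp_pos"])*100
    yx=np.degrees(np.arctan2(R[1,0],R[0,0]))
    print("t %.2f"%s["t"],"tcp",s["tcp_pos"].round(4),"tool-x yaw %.1f"%yx,"delta cm",d.round(2),"F",s["force"].round(1),"gap",round(s["finger_gap"],3))
    if yawx is not None: print("turn about tool z",-((yawx-yx+90)%180-90))
E
python3 - <<'E'
from h import *;from station import manip
plan(manip,.4415,-.3423,.12)
E
```

```text
t 0.10 tcp [ 0.2494 -0.5724  0.2304] tool-x yaw 23.5 delta cm [ 26.79 -13.4   11.08] F [ 0.1 -0.1  0.2] gap 0.998
```

Request:
drive_tool:
  deltas: [7,-3.5,2.5,0,11,-5.5,4.5,0,15,-7.5,6,0,19,-9.5,8,0,23,-11.5,9.5,0,26.8,-13.4,11.1,0,26.8,-13.4,11.1,0,26.8,-13.4,11.1,0,26.8,-13.4,11.1,0]
  hand: 8.5
  squeeze: 40

```text
t: 1.0
tcp_pos: [0.4417, -0.3423, 0.1196]
tool_rot: [0.979, 0.205, -0.0, -0.001]
force: [-0.6, 0.3, 0.2]
finger_gap: 0.999
```

```bash
python3 - <<'E'
from h import *;from station import manip
p=manip.snapshot("wrist");np.savez("w1.npz",**p);cv2.imwrite("pics/w1.png",p["frame"][...,::-1])
plan(manip,.4415,-.3423,.006)
E
```

```text
t 1.05 tcp [ 0.4415 -0.3432  0.12  ] tool-x yaw 23.5 delta cm [ 0.03 -0.07 11.4 ] F [-0.2 -0.3  1.2] gap 1.0
```

View pics/w1.png

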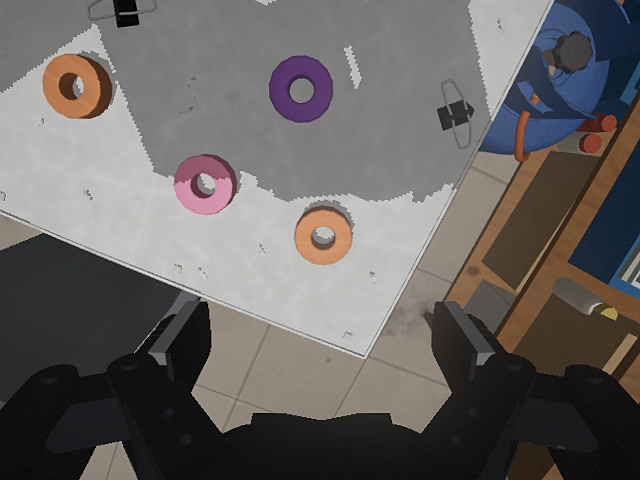

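The wrist image shows the target copper ring at (323,236), the other small one at (77,86), pink at (205,184) and purple at (301,88). I'll refine the target position from it.

```bash
cat >> h.py <<'E'
def ringloc(p,u,v,w=40,z=.016,smin=90,hmax=18):
    hsv=cv2.cvtColor(p["frame"],cv2.COLOR_RGB2HSV);m=np.zeros((480,640),np.uint8)
    S=np.s_[max(0,v-w):v+w,max(0,u-w):u+w]; m[S]=(hsv[S][...,1]>smin)&(hsv[S][...,0]<hmax)
    n,l,st,c=cv2.connectedComponentsWithStats(m);k=1+np.argmax(st[1:,4])
    ys,xs=np.where(l==k)
    # top face points from depth
    P=np.array([ondepth(p,a,b) for a,b in zip(xs,ys)])
    T=P[abs(P[:,2]-z)<.003]
    (x,y),r=cv2.minEnclosingCircle(T[:,:2].astype(np.float32))
    print("ring",x,y,"d",2*r,"medz",np.median(P[:,2]),"mid",((np.percentile(T,1,axis=0)+np.percentile(T,99,axis=0))/2).round(4))
E
python3 - <<'E'
from h import *
p=load("w1.npz");ringloc(p,323,236);ringloc(p,77,86)
E
```

```text
ring 0.4423629343509674 -0.34154751896858215 d 0.03947816044092178 medz 0.016682980470420355 mid [ 0.4426 -0.3416  0.0165]
ring 0.46952304244041443 -0.15710754692554474 d 0.04089102894067764 medz 0.016482228342068417 mid [ 0.4701 -0.1575  0.0159]
```

Request:
drive_tool:
  deltas: [0.05,-0.05,3,0,0.05,-0.05,6,0,0.05,-0.05,9,0,0.05,-0.05,10.5,0,0.05,-0.05,11.4,0,0.05,-0.05,11.4,0,0.05,-0.05,11.4,0,0.05,-0.05,11.4,0]

```text
t: 1.85
tcp_pos: [0.4424, -0.3432, 0.0072]
tool_rot: [0.979, 0.204, 0.001, 0.001]
force: [0.2, -0.1, 0.3]
finger_gap: 0.997
```

Request:
drive_tool:
  deltas: [0,0,0,0,0,0,0,0,0,0,0,0,0,0,0,0,0,0,0,0,0,0,0,0,0,0,0,0,0,0,0,0,0,0,0,0,0,0,0,0]
  hand: 3
  squeeze: 40

```text
t: 2.85
tcp_pos: [0.4426, -0.3432, 0.0082]
tool_rot: [0.979, 0.204, 0.001, 0.001]
force: [-0.7, 1.1, 6.6]
finger_gap: 0.445
```

```bash
python3 - <<'E'
from h import *;from station import manip
p=manip.snapshot("wrist");np.savez("w2.npz",**p);cv2.imwrite("pics/w2.png",p["frame"][...,::-1])
plan(manip,.4415,-.3423,.2)
E
```

```text
t 2.90 tcp [ 0.4426 -0.3433  0.0082] tool-x yaw 23.5 delta cm [ -0.04  -0.09 -19.18] F [-0.7  0.9  7.1] gap 0.441
```

View pics/w2.png

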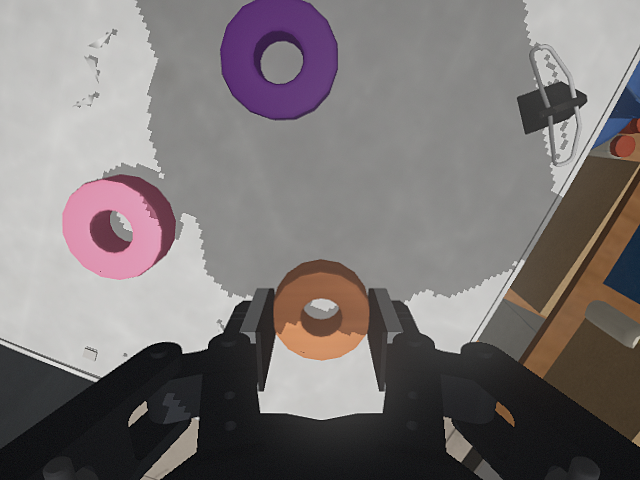

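The ring sits between the pads at (321,310). I'll lift it and check how deep the grip is.

Request:
drive_tool:
  deltas: [0,0,-0.5,0,0,0,-2,0,0,0,-5,0,0,0,-9,0,0,0,-13,0,0,0,-17,0,0,0,-19.2,0,0,0,-19.2,0,0,0,-19.2,0]

```text
t: 3.8
tcp_pos: [0.4418, -0.3426, 0.2005]
tool_rot: [0.979, 0.204, 0.001, 0.001]
force: [0.1, -0.1, -2.0]
finger_gap: 0.435
```

```bash
python3 - <<'E'
from h import *;from station import manip
p=manip.snapshot("wrist");np.savez("w3.npz",**p);cv2.imwrite("pics/w3.png",cv2.resize(p["frame"][230:430,200:440][...,::-1],None,fx=3,fy=3))
q=manip.snapshot("scene");np.savez("s3.npz",**q);cv2.imwrite("pics/s3.png",q["frame"][...,::-1])
s=manip.sense();R=Ro.from_quat(s["tool_rot"]).as_matrix()
for (u,v) in [(321,345),(300,300),(340,300),(262,292),(378,292),(262,300),(378,300),(250,300),(390,300)]:
    print((u,v),(R.T@(ondepth(p,u,v)-s["tcp_pos"])*1000).round(1))
plan(manip,.4475,-.0,.2)
E
```

```text
(321, 345) [-11.9  -0.3 -10.2]
(300, 300) [  8.4  -8.4 -10.9]
(340, 300) [ 7.9  7.1 -9.8]
(262, 292) [ 12.  -22.9 -11.5]
(378, 292) [ 11.7  21.6 -10.9]
(262, 300) [ 11.7 -22.  -17.9]
(378, 300) [ 11.5  20.6 -17.7]
(250, 300) [-471.  -230.5  999.7]
(390, 300) [ 12.1  24.8 -18.8]
t 3.90 tcp [ 0.4412 -0.3419  0.1987] tool-x yaw 23.5 delta cm [ 14.22 -31.09  -0.08] F [-0.6  0.9 -1.5] gap 0.44
```

View pics/w3.png

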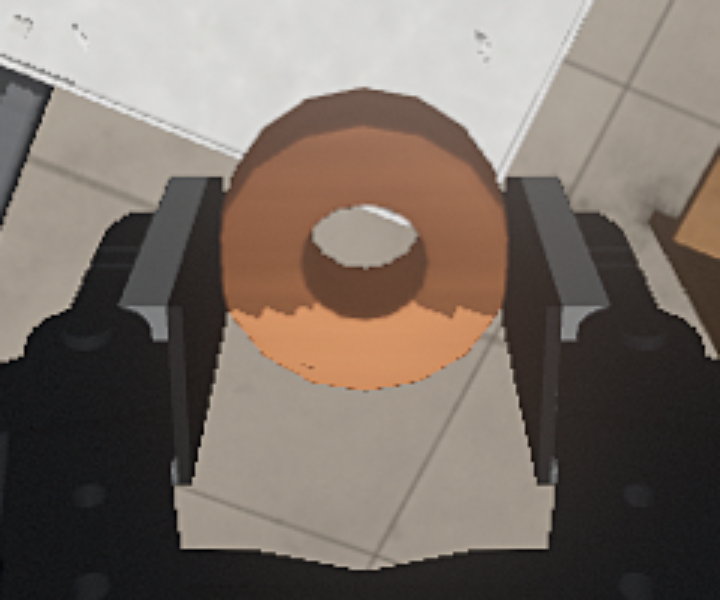

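View pics/s3.png

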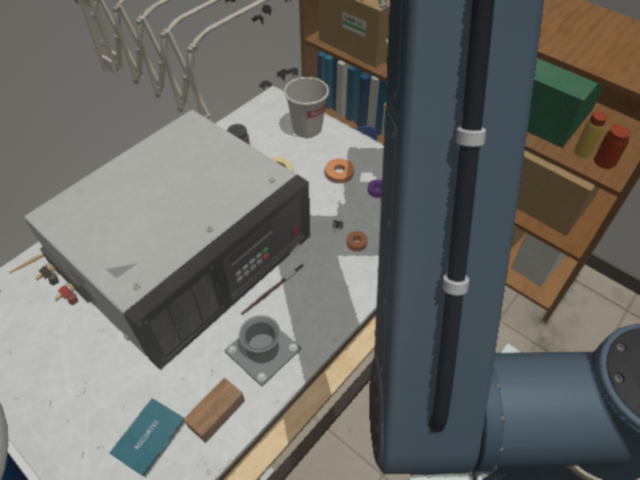

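The ring is level and centred: its top is 10 mm behind the TCP, so its bottom is 6 mm ahead and the lower half is free. Next I carry it at 0.2 m to above the holder.

Request:
drive_tool:
  deltas: [1,-2.2,-0.5,0,3,-6.6,-0.5,0,4.9,-10.8,-0.5,0,6.8,-15,-0.5,0,8.7,-19.2,-0.5,0,10.6,-23.4,-0.5,0,12.5,-27.6,-0.5,0,14.4,-31.8,-0.5,0,16.3,-36,-0.5,0,17.8,-39.5,-0.5,0,18.8,-41.7,-0.5,0,18.8,-41.7,-0.5,0]

```text
t: 5.1
tcp_pos: [0.4455, 0.1182, 0.2028]
tool_rot: [0.979, 0.206, -0.002, -0.002]
force: [1.1, -0.7, -2.1]
finger_gap: 0.438
```

```bash
python3 - <<'E'
from h import *;from station import manip
plan(manip,.4472,.116,.09)
p=manip.snapshot("wrist");np.savez("w4.npz",**p);cv2.imwrite("pics/w4.png",p["frame"][...,::-1])
E
```

```text
t 5.10 tcp [0.4455 0.1182 0.2028] tool-x yaw 23.8 delta cm [ 0.1   0.31 11.28] F [ 1.1 -0.7 -2.1] gap 0.438
```

View pics/w4.png

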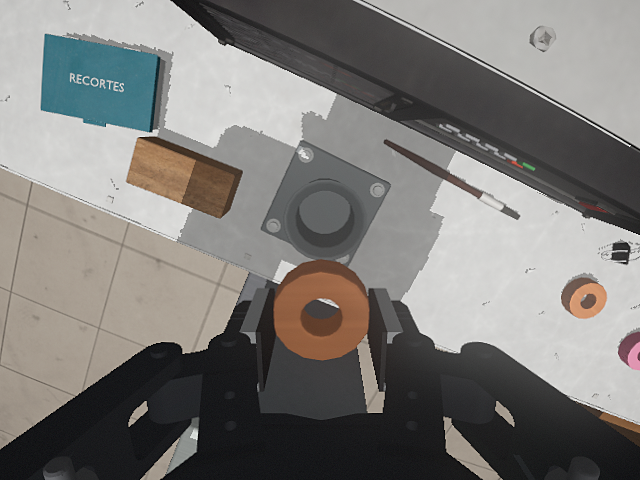

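The wrist image shows the holder at (327,218) in front of the held ring at (321,308). I'll take the holder centre from this view too.

```bash
python3 - <<'E'
from h import *;from station import manip
p=load("w4.npz")
P=np.array([ondepth(p,u,v) for u in range(275,380) for v in range(165,257)])
r=P[(P[:,2]>.055)&(P[:,2]<.066)];print(len(r),cv2.minEnclosingCircle(r[:,:2].astype(np.float32)),np.median(r[:,2]),(np.percentile(r,1,axis=0)+np.percentile(r,99,axis=0))/2)
A=np.c_[2*r[:,:2],np.ones(len(r))];f=P[(P[:,2]<.02)&(P[:,2]>.011)];print("floor",len(f),cv2.minEnclosingCircle(f[:,:2].astype(np.float32)))
# ring in hand
s=manip.sense();R=Ro.from_quat(s["tool_rot"]).as_matrix()
Q=np.array([R.T@(ondepth(p,u,v)-s["tcp_pos"])*1000 for u in range(276,368) for v in range(262,362)])
T=Q[abs(Q[:,2]+10.2)<2];print("ring in tool",(np.percentile(T,1,axis=0)+np.percentile(T,99,axis=0))/2,T.min(0),T.max(0))
E
```

```text
2404 ((0.4477810561656952, 0.11806606501340866), 0.03252997621893883) 0.0591832892427645 [0.4482207  0.11823543 0.05854169]
floor 1931 ((0.44872531294822693, 0.1165706217288971), 0.05053148791193962)
ring in tool [ 0.79324241 -2.42337631 -8.99562368] [-18.15731774 -20.54215297 -10.55312671] [19.64812012 15.69626807 -8.20056217]
```

Request:
drive_tool:
  deltas: [0.1,0.2,3,0,0.1,0.2,6.5,0,0.1,0.2,10,0,0.1,0.2,12,0,0.1,0.2,12,0,0.1,0.2,12,0,0.1,0.2,12,0]

```text
t: 5.85
tcp_pos: [0.4479, 0.1149, 0.0837]
tool_rot: [0.979, 0.205, -0.001, -0.001]
force: [-0.1, 0.3, -1.4]
finger_gap: 0.439
```

```bash
python3 - <<'E'
from h import *;from station import manip
plan(manip,.4475,.1165,.061)
p=manip.snapshot("wrist");np.savez("w5.npz",**p);cv2.imwrite("pics/w5.png",p["frame"][...,::-1])
E
```

```text
t 5.85 tcp [0.4479 0.1149 0.0837] tool-x yaw 23.7 delta cm [ 0.03 -0.16  2.27] F [-0.1  0.3 -1.4] gap 0.439
```

View pics/w5.png

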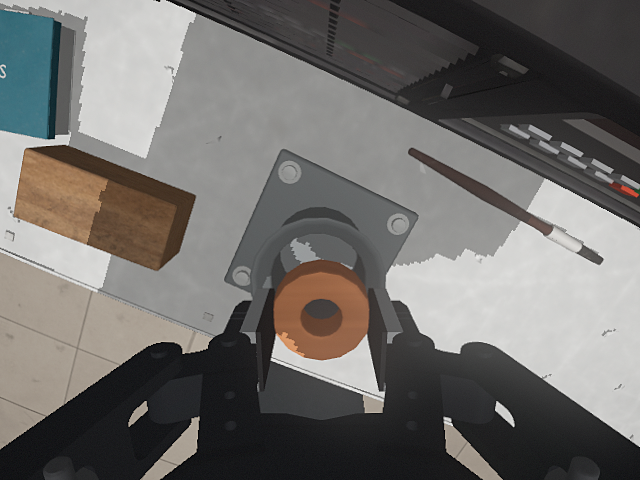

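The tube is centred at about u=318 and the ring at 321, which agrees with the small shift still needed. Descending.

Request:
drive_tool:
  deltas: [0,-0.15,0,0,0,-0.15,0.8,0,0,-0.15,1.6,0,0,-0.15,2.3,0,0,-0.15,2.3,0,0,-0.15,2.3,0,0,-0.15,2.3,0]

```text
t: 6.6
tcp_pos: [0.4474, 0.1164, 0.0609]
tool_rot: [0.979, 0.205, -0.001, -0.001]
force: [0.2, -0.9, -1.5]
finger_gap: 0.438
```

```bash
python3 - <<'E'
from h import *;from station import manip
plan(manip,.4475,.1165,.061)
p=manip.snapshot("wrist");np.savez("w6.npz",**p);cv2.imwrite("pics/w6.png",cv2.resize(p["frame"][180:400,200:440][...,::-1],None,fx=2.7,fy=2.7))
E
```

```text
t 6.60 tcp [0.4474 0.1164 0.0609] tool-x yaw 23.7 delta cm [ 0.01 -0.   -0.01] F [ 0.2 -0.9 -1.5] gap 0.438
```

View pics/w6.png

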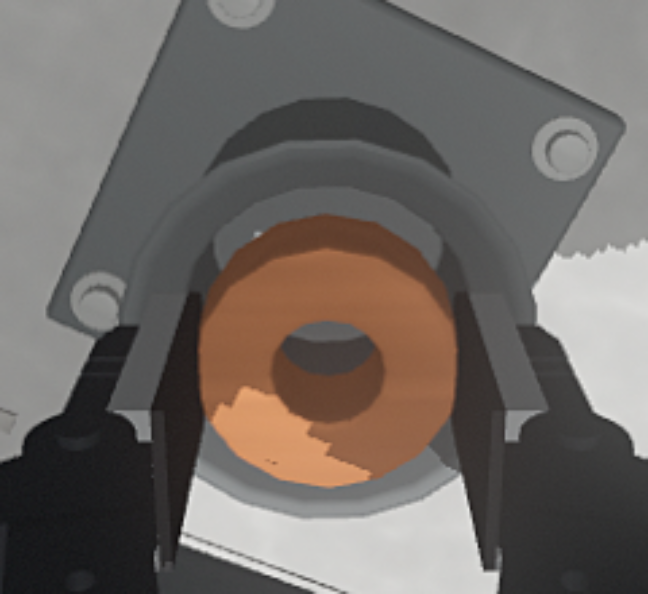

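The ring sits in the mouth, centred, with no contact force. Releasing.

Request:
drive_tool:
  deltas: [0,0,0,0,0,0,0,0,0,0,0,0,0,0,0,0,0,0,0,0,0,0,0,0]
  hand: 7

```text
t: 7.25
tcp_pos: [0.4476, 0.1164, 0.0611]
tool_rot: [0.979, 0.205, -0.001, -0.001]
force: [-0.1, -0.1, 0.3]
finger_gap: 0.821
```

Request:
drive_tool:
  deltas: [0,0,-2,0,0,0,-6,0,0,0,-10,0,0,0,-14,0,0,0,-14,0,0,0,-14,0]

```text
t: 7.85
tcp_pos: [0.4479, 0.1163, 0.2018]
tool_rot: [0.979, 0.205, 0.001, -0.0]
force: [0.1, 0.8, 0.4]
finger_gap: 0.822
```

```bash
python3 - <<'E'
from h import *;from station import manip
plan(manip,.4695,-.1575,.2)
p=manip.snapshot("wrist");np.savez("w7.npz",**p);cv2.imwrite("pics/w7.png",p["frame"][...,::-1])
q=manip.snapshot("scene");np.savez("s7.npz",**q);cv2.imwrite("pics/s7.png",cv2.resize(q["frame"][290:400,200:330][...,::-1],None,fx=5,fy=5))
E
```

```text
t 7.85 tcp [0.4479 0.1163 0.2018] tool-x yaw 23.7 delta cm [-9.03 25.94  0.15] F [0.1 0.8 0.4] gap 0.822
```

View pics/w7.png

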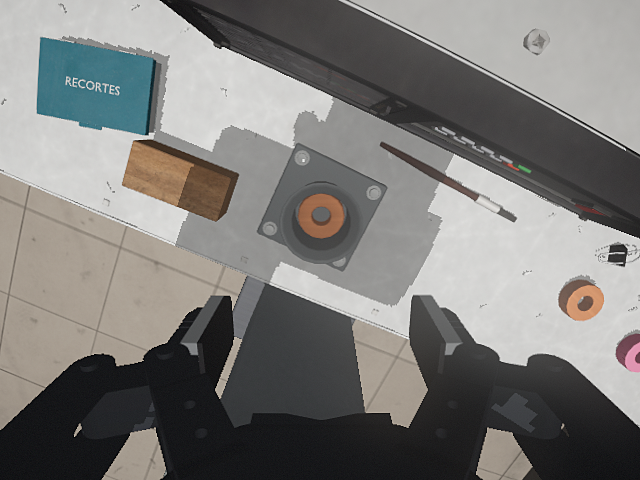

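View pics/s7.png

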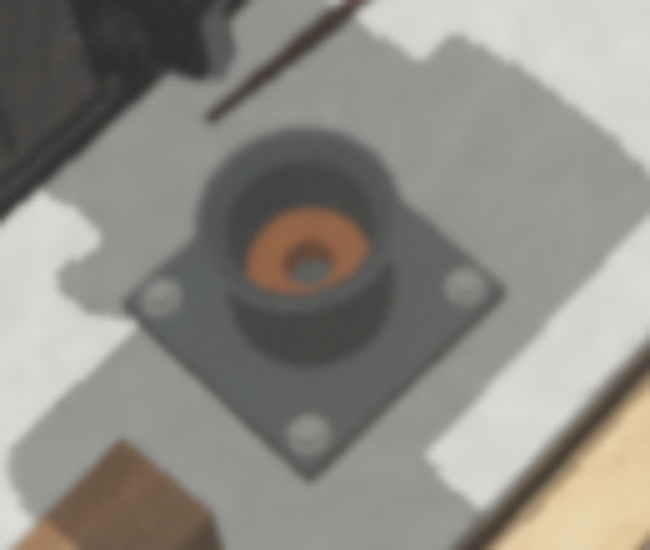

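The first ring lies flat at the tube's bottom, at (321,215) in the wrist view. Now the second one, at (346,278) in the first top view.

Request:
drive_tool:
  deltas: [-0.7,2,0,0,-2.1,6,0,0,-3.6,10.3,0,0,-5.1,14.6,0,0,-6.6,18.9,0,0,-8,23,0,0,-9,25.9,0,0,-9,25.9,3,0,-9,25.9,7,0,-9,25.9,8,0,-9,25.9,8,0,-9,25.9,8,0]
  hand: 8.5

```text
t: 9.15
tcp_pos: [0.4681, -0.1568, 0.1196]
tool_rot: [0.979, 0.206, -0.002, -0.001]
force: [0.7, 0.6, 0.3]
finger_gap: 0.997
```

```bash
python3 - <<'E'
from h import *;from station import manip
p=load("w7.npz");P=np.array([ondepth(p,u,v) for u in range(297,345) for v in range(195,240)])
f=P[(P[:,2]>.01)&(P[:,2]<.045)];print("z hist",np.histogram(f[:,2],bins=np.arange(.01,.046,.004)))
plan(manip,.4692,-.1575,.0065)
p=manip.snapshot("wrist");np.savez("w8.npz",**p);cv2.imwrite("pics/w8.png",p["frame"][...,::-1])
ringloc(p,323,236,w=60)
E
```

```text
z hist (array([  38,  257,   72,   93,  322, 1150,   30,   28]), array([0.01 , 0.014, 0.018, 0.022, 0.026, 0.03 , 0.034, 0.038, 0.042]))
t 9.15 tcp [ 0.4681 -0.1568  0.1196] tool-x yaw 23.7 delta cm [ 0.11  0.14 11.31] F [0.7 0.6 0.3] gap 0.997
ring 0.4700893461704254 -0.15631651878356934 d 0.039685215801000595 medz 0.01661843204139485 mid [ 0.4701 -0.1561  0.0163]
```

View pics/w8.png

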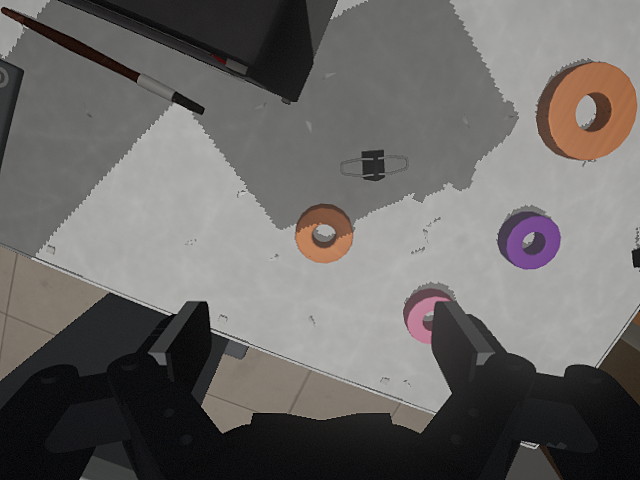

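```bash
python3 - <<'E'
from h import *;from station import manip
p=load("w8.npz");s=manip.sense();c=-p["R"].T@p["t"];print(c, c-s["tcp_pos"]);plan(manip,.4695,-.157,.0065)
E
```

```text
[ 0.53422145 -0.127009    0.26286183] [0.06557172 0.03007309 0.14251795]
t 9.20 tcp [ 0.4686 -0.1571  0.1203] tool-x yaw 23.7 delta cm [ 0.11  0.04 11.38] F [ 0.3 -0.2  0.2] gap 0.994
```

The wrist camera would come down about 17 mm from the cabinet corner at this angle, so I turn the tool away by 34° first. The target is the copper ring at (324,234); pink at (428,312) stays.

Request:
drive_tool:
  deltas: [0.1,0,0,8,0.1,0,0,16,0.1,0,0,24,0.1,0,0,32,0.1,0,0,34,0.1,0,0,34,0.1,0,0,34]

```text
t: 9.9
tcp_pos: [0.4703, -0.1568, 0.1215]
tool_rot: [0.996, -0.089, -0.0, 0.001]
force: [0.2, 0.6, -0.0]
finger_gap: 0.997
```

```bash
python3 - <<'E'
from h import *;from station import manip
p=manip.snapshot("wrist");np.savez("w9.npz",**p);cv2.imwrite("pics/w9.png",p["frame"][...,::-1])
ringloc(p,323,236,w=50);plan(manip,.4695,-.157,.0065)
E
```

```text
ring 0.4700990617275238 -0.15653151273727417 d 0.03912767022848129 medz 0.016663556069729468 mid [ 0.4704 -0.1566  0.0163]
t 9.95 tcp [ 0.4701 -0.1568  0.1213] tool-x yaw -10.2 delta cm [-0.05  0.02 11.48] F [ 0.5  0.1 -1.2] gap 0.991
```

View pics/w9.png

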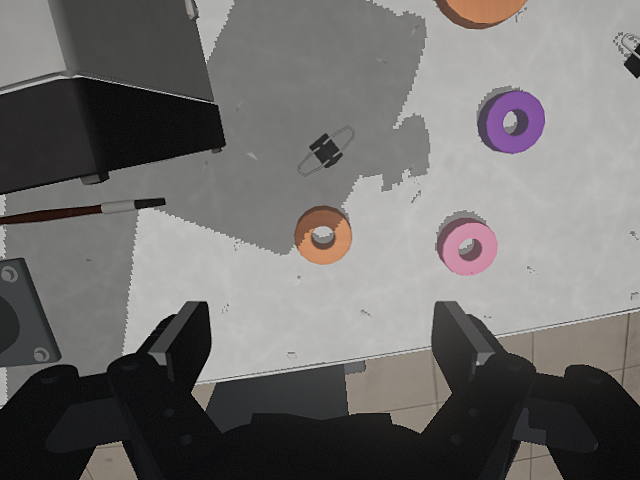

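The ring is centred at (323,235), and pink at (467,247) is clear of the fingers. Descend and grip.

Request:
drive_tool:
  deltas: [0,0,3,0,0,0,6,0,0,0,9,0,0,0,10.6,0,0,0,11.5,0,0,0,11.5,0,0,0,11.5,0,0,0,11.5,0]

```text
t: 10.75
tcp_pos: [0.4707, -0.1573, 0.0072]
tool_rot: [0.996, -0.089, 0.0, 0.001]
force: [0.1, -0.4, -0.4]
finger_gap: 0.997
```

Request:
drive_tool:
  deltas: [0,0,0,0,0,0,0,0,0,0,0,0,0,0,0,0,0,0,0,0,0,0,0,0,0,0,0,0,0,0,0,0,0,0,0,0,0,0,0,0]
  hand: 3

```text
t: 11.75
tcp_pos: [0.471, -0.1574, 0.0081]
tool_rot: [0.996, -0.089, 0.001, 0.001]
force: [-1.0, 1.0, 7.7]
finger_gap: 0.438
```

Request:
drive_tool:
  deltas: [0,0,-0.5,0,0,0,-2,0,0,0,-5,0,0,0,-9,0,0,0,-13,0,0,0,-17,0,0,0,-19.2,0,0,0,-19.2,0,0,0,-19.2,0]

```text
t: 12.65
tcp_pos: [0.4701, -0.1566, 0.1999]
tool_rot: [0.996, -0.089, 0.001, 0.001]
force: [0.0, -0.3, -1.9]
finger_gap: 0.436
```

```bash
python3 - <<'E'
from h import *;from station import manip
p=manip.snapshot("wrist");np.savez("w10.npz",**p);cv2.imwrite("pics/w10.png",p["frame"][...,::-1])
s=manip.sense();R=Ro.from_quat(s["tool_rot"]).as_matrix()
for (u,v) in [(321,345),(295,310),(345,310),(262,292),(378,292)]:
    print((u,v),(R.T@(ondepth(p,u,v)-s["tcp_pos"])*1000).round(1))
plan(manip,.4475,.1165,.2)
E
```

```text
(321, 345) [-12.2  -1.2  -9.8]
(295, 310) [  3.2 -11.4  -9.3]
(345, 310) [ 3.3  8.2 -9.4]
(262, 292) [ 11.7 -23.7 -11.2]
(378, 292) [ 11.3  20.7 -10.2]
t 12.70 tcp [ 0.4696 -0.1563  0.199 ] tool-x yaw -10.2 delta cm [ -6.99 -26.46  -0.13] F [-0.1 -0.3 -1.9] gap 0.444
```

View pics/w10.png

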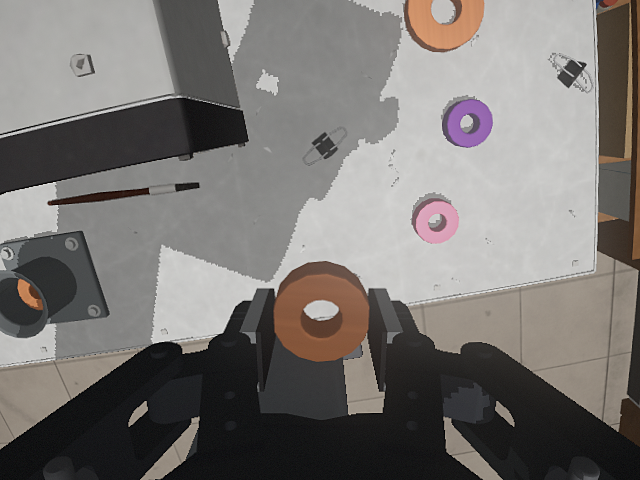

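The second ring is held level, at (321,311). Carry it to the holder.

Request:
drive_tool:
  deltas: [-0.5,-2,-0.2,0,-1.6,-6,-0.2,0,-2.7,-10.2,-0.2,0,-3.8,-14.4,-0.2,0,-4.9,-18.6,-0.2,0,-6,-22.6,-0.2,0,-6.7,-25.2,-0.2,0,-7,-26.5,0,0,-7,-26.5,4,0,-7,-26.5,8,0,-7,-26.5,11,0,-7,-26.5,11,0]

```text
t: 13.9
tcp_pos: [0.4439, 0.116, 0.0845]
tool_rot: [0.996, -0.089, -0.006, 0.001]
force: [-0.0, 0.6, -0.8]
finger_gap: 0.441
```

Request:
drive_tool:
  deltas: [0,0,0,0,0,0,0,0]

```text
t: 14.1
tcp_pos: [0.4442, 0.1156, 0.0849]
tool_rot: [0.996, -0.089, -0.006, 0.001]
force: [-0.1, 0.1, -0.1]
finger_gap: 0.438
```

```bash
python3 - <<'E'
from h import *;from station import manip
p=manip.snapshot("wrist");np.savez("w11.npz",**p);cv2.imwrite("pics/w11.png",p["frame"][...,::-1])
plan(manip,.4475,.1165,.061)
E
```

```text
t 14.15 tcp [0.4446 0.1157 0.0853] tool-x yaw -10.2 delta cm [ 0.29 -0.14  2.43] F [ 0.2 -0.3 -0.7] gap 0.439
```

View pics/w11.png

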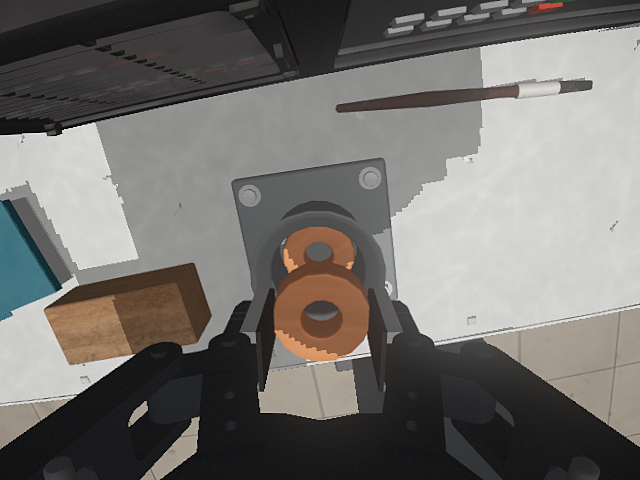

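The first ring is visible flat below at (318,250), with the tube nearly centred. Apply the last shift and descend.

Request:
drive_tool:
  deltas: [0.3,-0.15,0,0,0.3,-0.15,0.8,0,0.3,-0.15,1.6,0,0.3,-0.15,2.4,0,0.3,-0.15,2.4,0,0.3,-0.15,2.4,0,0.3,-0.15,2.4,0]

```text
t: 14.85
tcp_pos: [0.4475, 0.1166, 0.0613]
tool_rot: [0.996, -0.089, -0.005, 0.001]
force: [0.4, -0.5, -1.9]
finger_gap: 0.44
```

```bash
python3 - <<'E'
from h import *;from station import manip
plan(manip,.4475,.1165,.061)
p=manip.snapshot("wrist");np.savez("w12.npz",**p);cv2.imwrite("pics/w12.png",cv2.resize(p["frame"][180:400,200:440][...,::-1],None,fx=2.7,fy=2.7))
E
```

```text
t 14.85 tcp [0.4475 0.1166 0.0613] tool-x yaw -10.2 delta cm [0.   0.01 0.03] F [ 0.4 -0.5 -1.9] gap 0.44
```

View pics/w12.png

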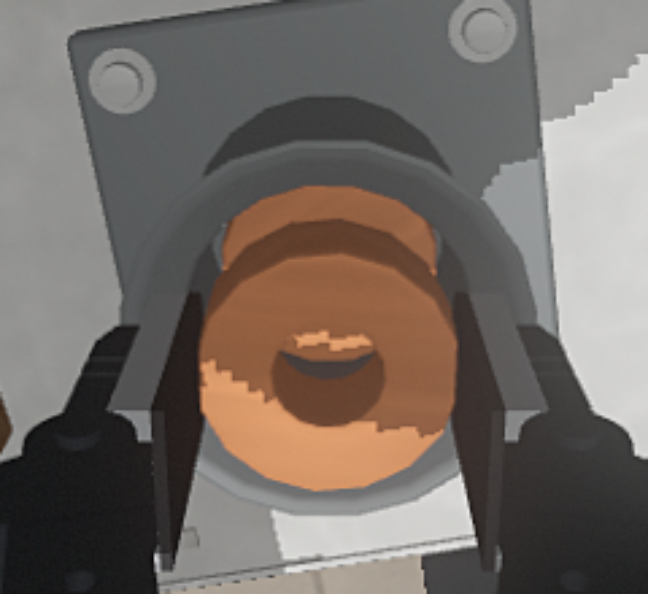

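The second ring is centred in the mouth above the first. Releasing.

Request:
drive_tool:
  deltas: [0,0,0,0,0,0,0,0,0,0,0,0,0,0,0,0,0,0,0,0,0,0,0,0]
  hand: 7

```text
t: 15.5
tcp_pos: [0.4477, 0.1166, 0.0614]
tool_rot: [0.996, -0.089, -0.005, 0.001]
force: [0.7, 0.2, 0.7]
finger_gap: 0.817
```

Request:
drive_tool:
  deltas: [0,0,-2,0,0,0,-6,0,0,0,-10,0,0,0,-14,0,0,0,-14,0,0,0,-14,0]

```text
t: 16.1
tcp_pos: [0.4494, 0.1169, 0.2023]
tool_rot: [0.996, -0.089, -0.004, 0.001]
force: [-0.4, 0.4, 0.2]
finger_gap: 0.818
```

```bash
python3 - <<'E'
from h import *;from station import manip
p=manip.snapshot("wrist");np.savez("w13.npz",**p)
q=manip.snapshot("scene");np.savez("s13.npz",**q)
a=cv2.resize(p["frame"][150:290,230:410],(540,420));b=cv2.resize(q["frame"][305:375,220:275],(260,331))
c=np.zeros((420,800,3),np.uint8);c[:,:540]=a;c[:331,540:]=b;cv2.imwrite("pics/f.png",c[...,::-1])
plan(manip,.4475,.1165,.2)
hsv=cv2.cvtColor(p["frame"],cv2.COLOR_RGB2HSV)
P=np.array([ondepth(p,u,v) for u in range(280,365) for v in range(175,265) if hsv[v,u,1]>100])
print(len(P),np.percentile(P[:,2],[2,10,50,90,98]))
T=P[abs(P[:,2]-.046)<.006];A=np.c_[T[:,:2]-T[:,:2].mean(0),np.ones(len(T))];print("plane slopes",np.linalg.lstsq(A,T[:,2],rcond=None)[0],T[:,:2].mean(0))
cv2.imwrite("pics/w13.png",p["frame"][...,::-1])
E
```

```text
t 16.20 tcp [0.448  0.1168 0.2005] tool-x yaw -10.2 delta cm [-0.04  0.04  0.05] F [ 0.4 -0.1 -0.7] gap 0.818
1851 [0.02451855 0.03327451 0.04648698 0.04754752 0.04825202]
plane slopes [-0.01317886  0.00417618  0.04647359] [0.44784314 0.11859712]
```

View pics/f.png

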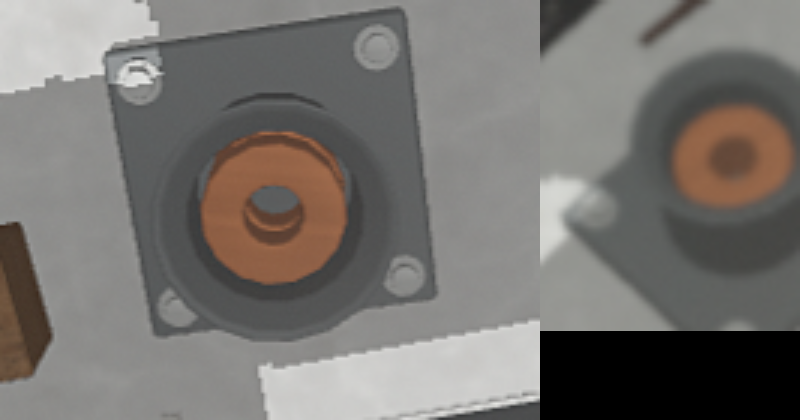

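```bash
python3 - <<'E'
from h import *
q=load("s13.npz");cv2.imwrite("pics/s13.png",q["frame"][...,::-1])
E
```

```text
(no output)
```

View pics/s13.png

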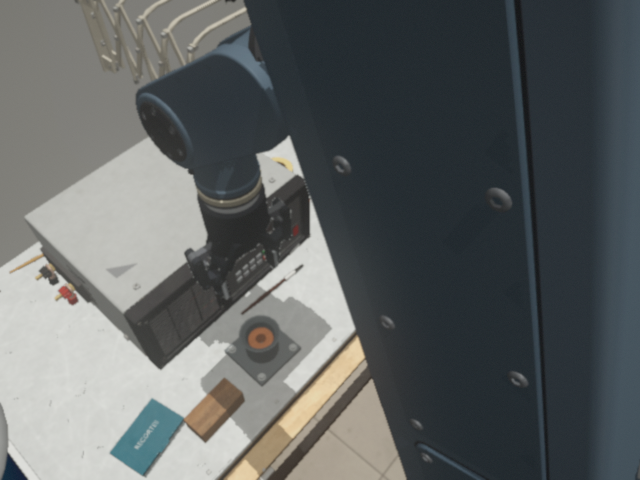

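Both rings are stacked flat in the tube at (261,338). The top face is at 46.5 mm (46 expected) and within 1° of level. The robot touches nothing, so I'm handing in.

```bash
python3 - <<'E'
from station import manip
print(manip.sign_off())
E
```

```text
the job is handed in; nothing more can be done
None
```

Both small copper rings are in the grey tube, stacked flat one on the other, and the job was handed in at about 16 s. I gripped each by its upper half and carried it in front of the cabinet at about 0.2 m height. I never touched the large ring or the pink and purple look-alikes.

- **Stack:** the last wrist picture puts the top face at 46.5 mm, where 46 mm is expected, and less than 1° from level. The two rings sit 1–2 mm off each other sideways, which the 46 mm bore allows.
- **Robot:** it was clear of everything at the end, with the gripper open about 0.2 m above the worktop. The largest force I read was about 8 N, while gripping.
- **Holder position:** the camera estimates differed by about 2 mm (y between 0.116 and 0.118 m). I used 0.1165 m, and both rings dropped in cleanly.
- **Not checked:** I took no final top picture, so the large ring's final place is not confirmed. It looked undisturbed in the wrist picture after the second ring was lifted.

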